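# Put the slicer insert back in its caddy and snap the keeper bar shut

## Task

The green vegetable-slicer insert has dried in the drainer: lower it into the empty pocket of the leaning blade caddy until it is fully home, without dropping it. Then swing the red-gripped keeper bar over all three inserts and press it until it snaps past the spring roller and lies fully shut, so that no blade can come out. Leave everything else where it is, and do not shove, tip or lean hard on the caddy, which is light plastic and just stands on its rubber feet.

Things in the scene. Friction and masses are not known exactly. Their poses are not given: they have to be found in the camera images.
- insert: Washed slicer insert, green grip: a flat plate 100 mm (its x) by 12 mm thick (its y) by 85 mm high (its z), with a green grip tab 44 x 12 mm rising 35 mm more from the middle of its top edge (120 mm in all). 100 to 200 g. Origin: centre of its underside, z towards the tab. Starts upright in the drainer; either way round is right in the caddy.
- drainer: Small white drainer, fixed: tray 150 x 150 mm, its floor 10 mm above the counter, origin centre of its underside. Two lanes along its x, 64 mm apart, each between two wire hoops 65 mm high, 17 mm apart: one holds the insert, the other a small wooden board.
- mini_board: Small wooden board 90 x 12 x 105 mm standing in the drainer's other lane; leave it. Origin: centre of its underside.
- caddy: Blade caddy, 1.1 kg, standing loose on rubber feet: grey holder between white cheeks, 160 mm wide and 135 mm high. Origin: centre of its underside, x away from the robot at yaw 0, y left. Three pockets side by side, 45 mm apart along y, all leaning 30 degrees with their mouths towards the robot, so a thing goes in along a slanted line.
- pocket_seat (a point): Where the middle of the insert's underside rests in the empty pocket, any of the three (green clips on its lips). z: out of the pocket, 30 degrees from vertical, leaning to the robot; x: up the sloping floor, away; y: along the row. Seated, insert and seat axes agree. The pocket spans x -50 to +56 mm (ends closed, 55 mm deep), y +-8.5 mm (ribs 45 mm deep). Neighbours are as tall as the insert.
- insert_orange: A like insert with orange grip in another pocket; leave it. Origin: middle of its underside on the pocket floor; axes level (z straight up) although the insert leans with the pocket.
- insert_blue: A like insert with blue grip in the third pocket; leave it. Origin and axes as for the orange one.
- keeper (a joint): Keeper bar angle, rad: 0 shut (along the row, over the inserts' front shoulders), 1.57 standing out along the pockets' z, 2.0 to 2.4 at the start, leaning out to the left (limit 2.5). Stiff hinge, stays where left. Near 0.09 the rod meets the catch's spring roller and looks almost shut; about 9 N on the grip takes it past, then the force drops away until it stops dead at 0, held by the roller.
- keeper_hinge (a point): Hinge of the keeper bar, on the caddy's left cheek; axes as pocket_seat. The bar swings in this frame's y-z plane about its x: at angle a the point r along the bar is at (0, -r cos a, r sin a). The bar is a steel rod 12 mm thick.
- keeper_grip (a point): Middle of the red grip at the bar's free end, 182 mm from the hinge: a block 40 mm long along the bar, 16 mm wide (along hinge x), 14 mm thick. Shut, it lies clear beyond the right cheek. The roller catch, a white post 149 mm from the hinge on the robot's side of the bar, ends 18 mm above the shut bar's middle.
- potato: Potato, 72 mm across, 62 mm high, on the pink board at left; leave it.
- skillet: Black cast-iron skillet, 156 mm across, 40 mm high, wooden handle, at left; leave it.
- mug: White mug, 84 mm across, 82 mm high, behind the caddy; leave it.
- soap: Soap bottle, 62 mm across, 170 mm high, at the back right; leave it.
- colander: Steel colander of greens, 200 mm across, 75 mm high, at the back left; leave it.

How it is judged:
By the outcome, as a careful person would: the job done as asked, in the order asked, and still so for the second after the job is handed in, with the robot touching nothing.
It also fails if it takes over 72 s, if anything falls off the work surface, if the arm or the gripper's body presses on something with over 40 N, if the wrist force passes 120 N, or if a joint passes its speed limit or range.

## Robot

A 6-joint arm with a two-finger parallel gripper is mounted at the origin on the work surface. World frame = base frame: x ahead of the robot, y to its left, z up, the work surface at z = 0. Lengths are in mm, angles in rad, forces in N, time in s.
With the tool pointing down it reaches from about 350 to 875 mm from the base axis. Payload 4.2 kg.
Tool frame: the origin (TCP) lies between the finger pads; the fingertips stand 11 mm ahead of it and the grasp point (between the pads) lies 8 mm behind it; z points along the fingers, y is the direction in which the jaws open and shut (so a half turn about z gives the same grasp; the last joint's range is limited). The gripper opens to 85 mm and grips with 20 to 120 N. Pads are 22 mm wide; open, the fingers measure 114 mm over their backs; the gripper's body (76 mm by 85 mm) begins 54 mm behind the grasp point. The pads swing forward as they close: fully open they stand 13 mm farther back than shut.
Start: joints at [1.428, 0.385, 0.008, 0, -1.194, -0.259], TCP at [244.389, 575.216, 242.312] pointing down, gripper open.
Joint ranges: [-3.14, 3.14], [-1.21, 2.06], [-1.07, 1.41], [-3.16, 2.05], [-2.99, -0.16], [-3.1, 3.1]. Speed limits (rad/s): [2.79, 2.79, 3.14, 3.14, 3.14, 3.14].

## Interface

Orientations are given as a unit quaternion [x, y, z, w].
In Python, from bench import * gives the robot as it stands.
- The arm moves only by the tool servo_tool, never from a script. Its argument "rows" is a list of rows, each a list of 7 numbers: the opening, from 0 (shut) to 1 (fully open), then the shift along the tool's x, y, z in cm, then the turn, a rotation vector about the tool's x, y, z in degrees. A call has 1 to 12 rows; each row shifts and turns the commanded pose from where the row before left it, along the tool's axes as they then stand; what a row does not reach is not made up. A row lasts 1/10 s, in which the tool goes at most 50 mm and 8.59 degrees, less where a joint would pass 70% of its speed; a pose out of reach is approached as far as the arm can. A call is refused whole if a number of a shift passes 5 or a number of a turn 8.59, either way. A call with a gripper value outside its range is refused whole. The fingers move at their own pace and stop on an object; the grip force is fixed at half the most. Time passes only in rows, so rows that do not move let the fingers close. It gives the time, the measured TCP pose, the force and the opening at its end, in the units of the state.
- read_state(): the state, without advancing time (a new reading comes with each control period).
- get_image(name): name is "side" or "top"; returns a dict with "image" (384x512x3 uint8, red, green, blue), "mtx" (3x3 intrinsics, pixels), "extrinsics" (4x4, takes a point from camera to world coordinates). Camera axes: x right, y up, looking along -z (the intrinsics and any distortion apply to the point x, -y, -z); pixel columns grow to the right and rows downward; lengths in mm; the calibration is good to about 2 mm. A picture is of the moment at which its call begins. There is no depth.
- job_done(): hands the job in, once; it reports no verdict.
The state is a dict: "clock": time; "joints": joint angles; "joint_vel": joint speeds; "joint_efforts": joint torques, N m; "position": TCP position; "ee_rot": TCP orientation; "contact_force": force on the tool from outside, world axes, zero at the start; "wrist_torque": the same for the moment, N m; "gripper_width": finger opening in mm.
Only numpy, scipy, OpenCV 4.12 (cv2) and the standard library are available. Lean on these libraries where they do the work, as an engineer would, in place of code of your own. Each camera call takes 0.05 s, during which the arm holds its last target. There are 200 camera calls.

## Working session

There is one attempt and no reset: what is moved stays moved. The work goes in short steps, Python scripts to look and compute and a tool call to move; the robot and the scene stay as the last step left them, time stands still between calls to the robot, and variables do not carry over. Pictures are saved under pics/ and viewed, about 8 in all and at most 12, crops included, and the job is handed in when it is done.

Besides the shell and the picture viewer there is one more tool, called after "Call:" in YAML: its name, and indented under it one key for each argument. servo_tool: Moves the arm, as the interface text tells. Its arguments: {"type":"object","properties":{"rows":{"type":"array","items":{"type":"array","items":{"type":"number"}}}},"required":["rows"]}

```bash
ls; mkdir -p pics
cat > h.py <<'E'
from bench import *
import numpy as np, cv2
from scipy.spatial.transform import Rotation as R
def snap(n,f):
    d=get_image(n); np.savez('pics/'+f+'.npz',**{k:d[k] for k in('image','mtx','extrinsics')})
    cv2.imwrite('pics/'+f+'.png',cv2.cvtColor(np.asarray(d['image']),cv2.COLOR_RGB2BGR)); return d
def crop(f,x0,y0,x1,y1,out,s=4):
    im=cv2.imread('pics/'+f+'.png')[y0:y1,x0:x1]
    cv2.imwrite('pics/'+out+'.png',cv2.resize(im,None,fx=s,fy=s,interpolation=cv2.INTER_CUBIC))
def ray(f,u,v):
    d=np.load('pics/'+f+'.npz'); K=d['mtx'];E=d['extrinsics']
    p=np.linalg.inv(K)@[u,v,1]; r=E[:3,:3]@[p[0],-p[1],-p[2]]
    return E[:3,3],r/np.linalg.norm(r)
def atz(f,u,v,z):
    o,r=ray(f,u,v); return o+r*(z-o[2])/r[2]
def proj(f,P):
    d=np.load('pics/'+f+'.npz'); K=d['mtx'];E=d['extrinsics']
    c=E[:3,:3].T@(np.asarray(P,float)-E[:3,3]); q=K@[c[0],-c[1],-c[2]]; return q[:2]/q[2]
def tri(a,b):
    (o1,r1),(o2,r2)=ray(*a),ray(*b)
    s=np.linalg.lstsq(np.c_[r1,-r2],o2-o1,rcond=None)[0]
    p,q=o1+r1*s[0],o2+r2*s[1]; return (p+q)/2,np.linalg.norm(p-q)
E
python3 - <<'E'
from h import *
for n in('side','top'):
    d=snap(n,n+'0'); print(n,d['extrinsics'].round(2).tolist(),d['mtx'].tolist(),[k for k in d])
print(read_state())
a=cv2.imread('pics/side0.png');b=cv2.imread('pics/top0.png')
cv2.imwrite('pics/both.png',cv2.resize(np.vstack([a,b]),(400,600)))
E
```

```text
pics
side [[0.88, 0.31, -0.35, 140.92], [-0.47, 0.61, -0.64, -630.97], [0.02, 0.73, 0.69, 865.62], [0.0, 0.0, 0.0, 1.0]] [[416.62169887939444, 0.0, 251.3797827796374], [0.0, 416.62169887939444, 194.2319418395501], [0.0, 0.0, 1.0]] ['image', 'mtx', 'extrinsics']
top [[-0.01, 0.98, -0.2, 288.49], [-1.0, -0.01, -0.0, 80.94], [-0.0, 0.2, 0.98, 1420.44], [0.0, 0.0, 0.0, 1.0]] [[491.80395881134575, 0.0, 252.70670108399173], [0.0, 491.80395881134575, 190.21199674802043], [0.0, 0.0, 1.0]] ['image', 'mtx', 'extrinsics']
{'clock': 0.1, 'joints': array([ 1.42760214e+00,  3.85467438e-01,  6.76132535e-03, -4.45312122e-04,
       -1.19399073e+00, -2.58567120e-01]), 'joint_vel': array([ 0.00081363, -0.00461789,  0.0039465 ,  0.00094493,  0.00084621,
        0.00032318]), 'joint_efforts': array([-2.98672448e-04, -3.93318665e+01,  1.88930708e+01,  4.19798657e+00,
       -2.57632702e-03,  1.58819113e-06]), 'position': array([244.20384372, 574.77322146, 241.33633864]), 'ee_rot': array([ 9.79874386e-01, -1.99612727e-01, -1.51826874e-04,  9.60607077e-04]), 'contact_force': array([ 0.07239091, -0.99617895,  0.16259944]), 'wrist_torque': array([ 0.01122458, -0.0017746 ,  0.0758134 ]), 'gripper_width': 85.36372348042939}
```

View pics/side0.png

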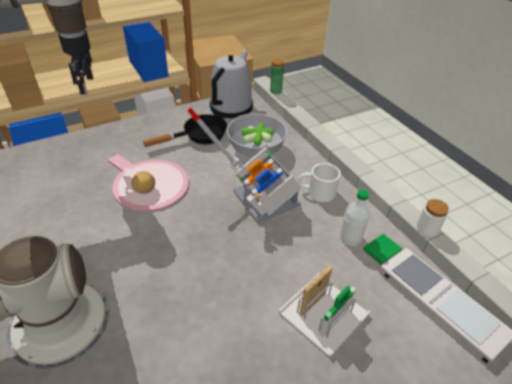

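View pics/top0.png

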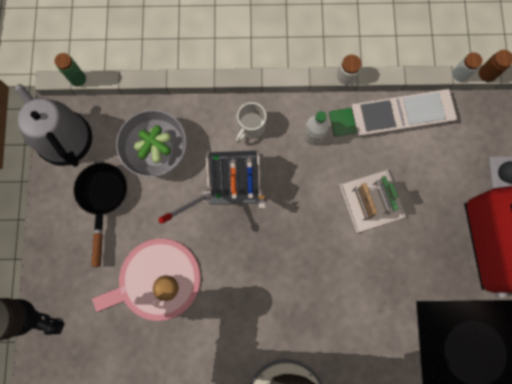

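The side view shows the caddy near (267,185) and the drainer with the green insert near (325,310). The top view shows the caddy at (235,178), the keeper grip at (165,218) and the drainer at (374,200). I'll take enlarged crops next.

Run:
```python
from h import *
def c(f,x0,y0,w,h,s):
    im=cv2.imread('pics/'+f+'.png')[y0:y0+h,x0:x0+w]
    im=cv2.resize(im,(w*s,h*s),interpolation=cv2.INTER_CUBIC)
    for i in range(0,w,10):
        cv2.line(im,(i*s,0),(i*s,8 if (x0+i)%50 else 20),(0,0,255),1)
    for j in range(0,h,10):
        cv2.line(im,(0,j*s),(8 if (y0+j)%50 else 20,j*s),(0,0,255),1)
    return im
a=np.hstack([c('side0',180,100,130,120,3),c('side0',270,250,130,120,3)])
A=c('top0',150,140,130,75,6);
cv2.imwrite('pics/cs.png',c('side0',180,100,130,120,5))
cv2.imwrite('pics/cd.png',np.hstack([c('side0',275,255,100,100,4),c('top0',330,150,100,100,4)]))
cv2.imwrite('pics/ct.png',A)
```

```text
(no output)
```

View pics/cs.png

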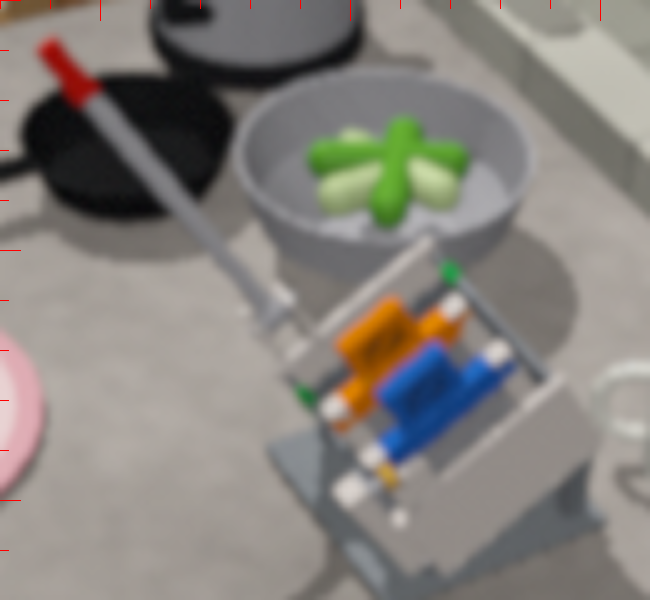

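View pics/cd.png

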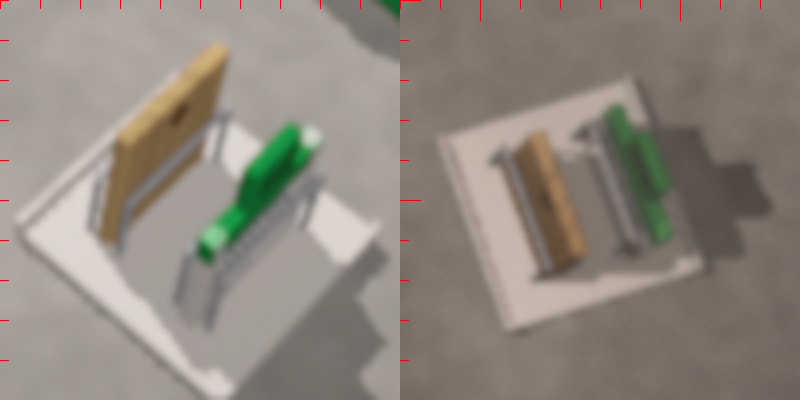

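View pics/ct.png

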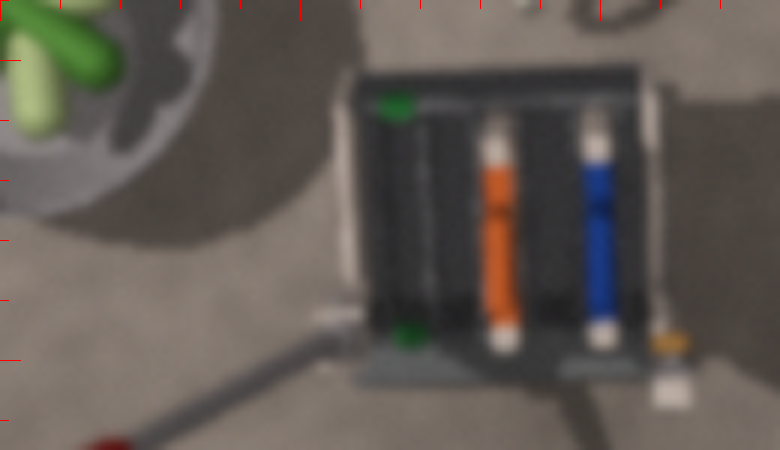

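```bash
cat > m.py <<'E'
from h import *
S=lambda x,y:('side0',180+x/5,100+y/5)
T=lambda x,y:('top0',150+x/6,140+y/6)
for n,a,b in [('of',(335,407),(504,337)),('ob',(453,305),(495,140)),('bf',(373,457),(601,335)),('bb',(497,353),(595,140)),('clipf',(308,397),(410,335)),('clipb',(451,272),(398,107)),('catch',(350,490),(672,392)),('hinge',(278,305),(340,335)),('otabtop',(370,322),(500,232))]:
    p,e=tri(S(*a),T(*b)); print(n,p.round(1),round(e,1))
p,e=tri(S(68,72),('top0',166,217.5));print('grip',p.round(1),round(e,1))
S=lambda x,y:('side0',275+x/4,255+y/4)
T=lambda x,y:('top0',330+(x-400)/4,150+y/4)
for q in [(440,138),(632,78),(705,268),(512,330)]: print('tray',atz(*T(*q),10).round(1))
for n,a,b in [('gn',(213,237),(662,238)),('gf',(310,137),(617,110)),('tabn',(245,172),(663,193)),('tabf',(296,126),(647,135))]:
    p,e=tri(S(*a),T(*b)); print(n,p.round(1),round(e,1))
    print('  side z95',atz(*S(*a),95).round(1),'top z95',atz(*T(*b),95).round(1),'z130',atz(*S(*a),130).round(1),atz(*T(*b),130).round(1))
E
python3 m.py
```

```text
of [547.9 134.7  98.1] 3.8
ob [626.3 137.6 141.2] 2.7
bf [548.3  90.4  96.7] 3.4
bb [627.   92.5 139.8] 0.8
clipf [554.9 180.1  67.3] 2.7
clipb [648.7 181.6 125.4] 1.6
catch [518.1  58.9 112.1] 2.0
hinge [547.1 207.2 118.4] 6.5
otabtop [578.  136.6 148.6] 11.4
grip [467.1 293.2 247.2] 0.6
tray [ 594.  -172.2   10. ]
tray [ 637.4 -315.9   10. ]
tray [ 495.3 -359.    10. ]
tray [ 452.2 -217.1   10. ]
gn [ 506.9 -306.3   95.1] 6.6
  side z95 [ 510.3 -307.2   95. ] top z95 [ 503.9 -304.8   95. ] z130 [ 493.5 -321.9  130. ] [ 498.2 -294.6  130. ]
gf [ 594.3 -280.6   93.4] 0.3
  side z95 [ 593.5 -281.4   95. ] top z95 [ 593.8 -280.1   95. ] z130 [ 573.  -297.3  130. ] [ 585.7 -270.5  130. ]
tabn [ 529.6 -298.2  129. ] 1.9
  side z95 [ 548.5 -283.1   95. ] top z95 [ 535.1 -307.7   95. ] z130 [ 530.  -298.9  130. ] [ 528.6 -297.4  130. ]
tabf [ 568.5 -289.3  132.2] 1.6
  side z95 [ 591.1 -272.2   95. ] top z95 [ 575.8 -299.5   95. ] z130 [ 570.7 -288.4  130. ] [ 568.3 -289.5  130. ]
```

```bash
cat >> h.py <<'E'
FL=R.from_euler('x',180,degrees=True)
def seatR(yaw): return R.from_euler('z',yaw,degrees=True)*R.from_euler('y',-30,degrees=True)
def plan(p=None,Rt=None):
    s=read_state(); Rc=R.from_quat(s['ee_rot']); P=np.asarray(s['position'])
    print('clk',round(s['clock'],2),'at',P.round(1),'F',s['contact_force'].round(1),'w',round(s['gripper_width'],1),'R',Rc.as_matrix().round(3).tolist())
    if p is not None:
        d=Rc.inv().apply(np.asarray(p,float)-P)/10; print('shift cm (before turn)',d.round(2),'rows>=',round(np.linalg.norm(d)/5,1))
    if Rt is not None:
        v=np.degrees((Rc.inv()*Rt).as_rotvec()); print('turn deg',v.round(2))
        if p is not None: print('shift cm (after turn)',(Rt.inv().apply(np.asarray(p,float)-P)/10).round(2))
E
python3 - <<'E'
from h import *
Rp=R.from_euler('z',17,degrees=True)*FL
plan((550,-294.5,190),Rp)
E
```

```text
clk 0.1 at [244.2 574.8 241.3] F [ 0.1 -1.   0.2] w 85.4 R [[0.92, -0.391, -0.001], [-0.391, -0.92, -0.002], [0.0, 0.002, -1.0]]
shift cm (before turn) [62.15 68.03  5.27] rows>= 18.5
turn deg [ 1.100e-01  3.000e-02 -4.003e+01]
shift cm (after turn) [ 3.83 92.07  5.13]
```

Call:
servo_tool:
  rows:
    - [0.5,2.6,2.83,0.1,0,0,0]
    - [0.5,2.6,2.83,0.1,0,0,0]
    - [0.5,2.6,2.83,0.1,0,0,0]
    - [0.5,2.6,2.83,0.1,0,0,0]
    - [0.5,2.6,2.83,0.1,0,0,0]
    - [0.5,2.6,2.83,0.1,0,0,0]
    - [0.5,2.6,2.83,0.1,0,0,0]
    - [0.5,2.6,2.83,0.1,0,0,0]
    - [0.5,2.6,2.83,0.1,0,0,0]
    - [0.5,2.6,2.83,0.1,0,0,0]
    - [0.5,2.6,2.83,0.1,0,0,0]
    - [0.5,2.6,2.83,0.1,0,0,0]

```text
clock: 1.3
position: [398.7, 139.0, 230.2]
ee_rot: [0.98, -0.199, -0.0, 0.0]
contact_force: [1.3, 0.0, 0.3]
gripper_width: 42.6
```

Call:
servo_tool:
  rows:
    - [0.5,2.6,2.83,0.3,0,0,0]
    - [0.5,2.6,2.83,0.3,0,0,0]
    - [0.5,2.6,2.83,0.3,0,0,0]
    - [0.5,2.6,2.83,0.3,0,0,0]
    - [0.5,2.6,2.83,0.3,0,0,0]
    - [0.5,2.6,2.83,0.3,0,0,0]
    - [0.5,2.6,2.83,0.3,0,0,0]
    - [0.5,2.6,2.83,0.3,0,0,0]
    - [0.5,2.6,2.83,0.3,0,0,0]
    - [0.5,2.6,2.83,0.3,0,0,0]
    - [0.5,2.6,2.83,0.3,0,0,0]
    - [0.5,2.6,2.83,0.3,0,0,0]

```text
clock: 2.5
position: [553.2, -295.4, 193.6]
ee_rot: [0.98, -0.2, -0.001, -0.0]
contact_force: [0.6, 0.9, 0.4]
gripper_width: 42.5
```

Call:
servo_tool:
  rows:
    - [0.5,0,0,0,0,0,-8]
    - [0.5,0,0,0,0,0,-8]
    - [0.5,0,0,0,0,0,-8]
    - [0.5,0,0,0,0,0,-8]
    - [0.5,0,0,0,0,0,-8]
    - [0.5,0,0,0,0,0,0]
    - [0.5,0,0,0,0,0,0]

```text
clock: 3.2
position: [552.9, -293.8, 193.9]
ee_rot: [0.989, 0.146, -0.0, -0.0]
contact_force: [0.4, 0.5, 0.0]
gripper_width: 42.8
```

Run:
```python
from h import *
Rp=R.from_euler('z',17,degrees=True)*FL
plan((550,-294.5,106),Rp)
snap('side','s1');snap('top','t1')
for n,p in [('base',(550,-294.5,10)),('tip',(550,-294.5,130)),('tipz',read_state()['position'])]: print(n,proj('s1',p).round(1),proj('t1',p).round(1))
a=cv2.imread('pics/s1.png')[230:350,260:390];b=cv2.imread('pics/t1.png')[140:260,320:450]
cv2.imwrite('pics/v1.png',cv2.resize(np.hstack([a,b]),None,fx=3,fy=3,interpolation=cv2.INTER_CUBIC))
```

```text
clk 3.2 at [ 552.9 -293.8  193.9] F [0.4 0.5 0. ] w 42.8 R [[0.957, 0.289, -0.001], [0.289, -0.957, 0.0], [-0.001, -0.0, -1.0]]
shift cm (before turn) [-0.29 -0.02  8.79] rows>= 1.8
turn deg [-0.03  0.04 -0.19]
shift cm (after turn) [-0.3  -0.02  8.79]
base [333.8 322.5] [382.7 198.7]
tip [342.8 292.6] [394.1 190.4]
tipz [349.4 273.3] [400.7 184.2]
```

View pics/v1.png

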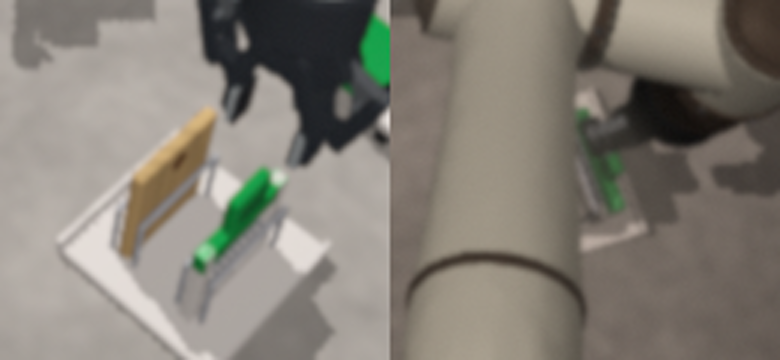

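The view shows the open fingers straddling the insert. The tab-top centre is at about (248,189) in the crop, where I predicted it, so I'll descend and grip.

Call:
servo_tool:
  rows:
    - [0.5,-0.3,0,1.8,0,0,0]
    - [0.5,0,0,2,0,0,0]
    - [0.5,0,0,2,0,0,0]
    - [0.5,0,0,2,0,0,0]
    - [0.5,0,0,1,0,0,0]
    - [0.5,0,0,0,0,0,0]
    - [0.5,0,0,0,0,0,0]

```text
clock: 4.0
position: [550.7, -295.0, 107.0]
ee_rot: [0.989, 0.148, 0.0, 0.0]
contact_force: [0.2, -1.0, 0.2]
gripper_width: 42.8
```

Call:
servo_tool:
  rows:
    - [0,0,0,0,0,0,0]
    - [0,0,0,0,0,0,0]
    - [0,0,0,0,0,0,0]
    - [0,0,0,0,0,0,0]
    - [0,0,0,0,0,0,0]
    - [0,0,0,0,0,0,0]

```text
clock: 4.6
position: [550.9, -295.0, 107.5]
ee_rot: [0.989, 0.148, 0.001, 0.001]
contact_force: [-0.6, 1.1, 5.4]
gripper_width: 11.2
```

Call:
servo_tool:
  rows:
    - [0,0,0,-1,0,0,0]
    - [0,0,0,-2,0,0,0]
    - [0,0,0,-2,0,0,0]
    - [0,0,0,-2,0,0,0]
    - [0,0,0,-2,0,0,0]
    - [0,0,0,-2,0,0,0]
    - [0,0,0,-2,0,0,0]
    - [0,0,0,-2,0,0,0]
    - [0,0,0,-2,0,0,0]
    - [0,0,0,0,0,0,0]

```text
clock: 5.6
position: [551.1, -295.3, 279.2]
ee_rot: [0.989, 0.148, 0.002, 0.001]
contact_force: [-0.2, -0.5, -1.7]
gripper_width: 11.2
```

Run:
```python
from h import *
Rs=seatR(1.2); z=Rs.as_matrix()[:,2]
plan(np.array([629,180.5,46])+267*z,Rs*FL)
print(atz('top0',320,117,170))
```

```text
clk 5.6 at [ 551.1 -295.3  279.2] F [-0.2 -0.5 -1.7] w 11.2 R [[0.956, 0.292, 0.005], [0.292, -0.956, -0.002], [0.004, 0.003, -1.0]]
shift cm (before turn) [  8.5  -46.86   0.07] rows>= 9.5
turn deg [-3.98 29.55 15.46]
shift cm (after turn) [ -4.05 -47.41  -2.11]
[744.93846869 -98.89390952 170.        ]
```

Call:
servo_tool:
  rows:
    - [0,0,0,0,-0.8,5.91,3.09]
    - [0,0,0,0,-0.8,5.91,3.09]
    - [0,0,0,0,-0.8,5.91,3.09]
    - [0,0,0,0,-0.8,5.91,3.09]
    - [0,0,0,0,-0.8,5.91,3.09]
    - [0,0,0,0,0,0,0]

```text
clock: 6.2
position: [546.7, -293.9, 273.5]
ee_rot: [0.967, 0.008, 0.254, -0.005]
contact_force: [0.6, -0.2, -2.1]
gripper_width: 11.4
```

Call:
servo_tool:
  rows:
    - [0,-0.34,-3.95,-0.18,0,0,0]
    - [0,-0.34,-3.95,-0.18,0,0,0]
    - [0,-0.34,-3.95,-0.18,0,0,0]
    - [0,-0.34,-3.95,-0.18,0,0,0]
    - [0,-0.34,-3.95,-0.18,0,0,0]
    - [0,-0.34,-3.95,-0.18,0,0,0]
    - [0,-0.34,-3.95,-0.18,0,0,0]
    - [0,-0.34,-3.95,-0.18,0,0,0]
    - [0,-0.34,-3.95,-0.18,0,0,0]
    - [0,-0.34,-3.95,-0.18,0,0,0]
    - [0,-0.34,-3.95,-0.18,0,0,0]
    - [0,-0.34,-3.95,-0.18,0,0,0]

```text
clock: 7.4
position: [493.7, 179.8, 275.2]
ee_rot: [0.967, 0.011, 0.256, -0.002]
contact_force: [1.4, 0.6, -2.1]
gripper_width: 11.5
```

Call:
servo_tool:
  rows:
    - [0,0,0,1.5,0,0,0]
    - [0,0,0,1.5,0,0,0]
    - [0,0,0,1,0,0,0]
    - [0,0,0,0,0,0,0]
    - [0,0,0,0,0,0,0]

```text
clock: 7.9
position: [514.2, 178.6, 240.5]
ee_rot: [0.967, 0.01, 0.256, -0.003]
contact_force: [-0.2, 0.3, -1.4]
gripper_width: 11.5
```

Run:
```python
from h import *
Rs=seatR(1.2); z=Rs.as_matrix()[:,2]; s=np.array([629,180.5,46])
plan(s+97*z,Rs*FL)
snap('side','s2');snap('top','t2')
S=read_state(); Rc=R.from_quat(S['ee_rot'])*FL; P=S['position']-Rc.apply([0,0,97])
for n,q in [('c',(0,0,0)),('f',(-50,0,0)),('b',(50,0,0)),('tf',(-50,0,85)),('tb',(50,0,85))]:
    print(n,proj('s2',P+Rc.apply(q)).round(1),proj('t2',P+Rc.apply(q)).round(1))
print('mouth',[proj('s2',s+Rs.apply(q)).round(1).tolist() for q in[(-50,-8.5,55),(-50,8.5,55),(56,8.5,55),(56,-8.5,55)]])
a=cv2.imread('pics/s2.png')[90:230,190:320]
cv2.imwrite('pics/v2.png',cv2.resize(a,None,fx=4,fy=4,interpolation=cv2.INTER_CUBIC))
```

```text
clk 7.9 at [514.2 178.6 240.5] F [-0.2  0.3 -1.4] w 11.5 R [[0.869, 0.021, 0.495], [0.018, -1.0, 0.01], [0.495, 0.0, -0.869]]
shift cm (before turn) [ 0.29  0.05 12.89] rows>= 2.6
turn deg [0.01 0.32 0.  ]
shift cm (after turn) [ 0.22  0.06 12.89]
c [243.7 154.2] [216. 186.]
f [229.8 165.8] [217.  203.9]
b [257.6 142.6] [215.  167.7]
tf [214.9 148.7] [215.1 215.4]
tb [244.4 124. ] [212.9 177. ]
mouth [[243.7, 180.7], [241.0, 177.3], [268.9, 153.9], [271.9, 157.1]]
```

View pics/v2.png

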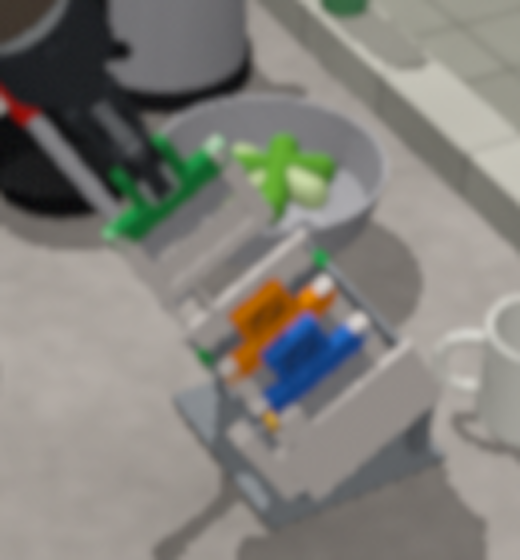

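The plate's bottom corners are at about (158,310) and (275,212), within about 1 px of the prediction. The green clips are at (206,357) and (321,259), as modelled. I'll go to just above the mouth and check there.

Call:
servo_tool:
  rows:
    - [0,0.24,0.05,1.5,0,0.3,0]
    - [0,0,0,1.5,0,0,0]
    - [0,0,0,1.5,0,0,0]
    - [0,0,0,1.5,0,0,0]
    - [0,0,0,0.8,0,0,0]
    - [0,0,0,0,0,0,0]
    - [0,0,0,0,0,0,0]

```text
clock: 8.7
position: [550.4, 178.7, 183.9]
ee_rot: [0.966, 0.01, 0.26, -0.004]
contact_force: [0.0, 0.0, -1.0]
gripper_width: 11.1
```

Run:
```python
from h import *
Rs=seatR(1.2); z=Rs.as_matrix()[:,2]; s=np.array([629,180.5,46])
plan(s+97*z,Rs*FL)
snap('side','s3');snap('top','t3')
S=read_state(); Rc=R.from_quat(S['ee_rot'])*FL; P=S['position']-Rc.apply([0,0,97])
for n,q in [('c',(0,0,0)),('f',(-50,0,0)),('b',(50,0,0)),('tf',(-50,0,85)),('tb',(50,0,85))]:
    print(n,proj('s3',P+Rc.apply(q)).round(1),proj('t3',P+Rc.apply(q)).round(1))
a=cv2.imread('pics/s3.png')[120:200,205:295];b=cv2.imread('pics/t3.png')[145:225,190:280]
cv2.imwrite('pics/v3.png',cv2.resize(np.vstack([a]),None,fx=7,fy=7,interpolation=cv2.INTER_CUBIC))
cv2.imwrite('pics/v3t.png',cv2.resize(b,None,fx=6,fy=6,interpolation=cv2.INTER_CUBIC))
```

```text
clk 8.7 at [550.4 178.7 183.9] F [ 0.  0. -1.] w 11.1 R [[0.865, 0.02, 0.501], [0.017, -1.0, 0.012], [0.501, -0.002, -0.865]]
shift cm (before turn) [-0.1  -0.    6.17] rows>= 1.2
turn deg [-0.08 -0.09 -0.09]
shift cm (after turn) [-0.09 -0.01  6.18]
c [254.7 166.2] [217.4 177.4]
f [241.5 177.4] [218.4 194.5]
b [268.  155.1] [216.4 159.8]
tf [227.8 161.8] [216.7 205. ]
tb [255.9 138.2] [214.6 168.4]
```

View pics/v3.png

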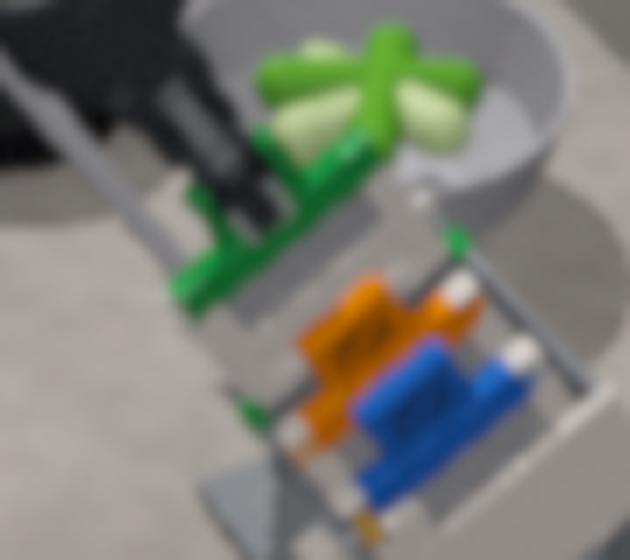

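Call:
servo_tool:
  rows:
    - [0,0.2,0,0.5,0,0,0]
    - [0,0,0,0.5,0,0,0]
    - [0,0,0,0.3,0,0,0]
    - [0,0,0,0.3,0,0,0]
    - [0,0,0,0,0,0,0]

```text
clock: 9.3
position: [559.9, 179.5, 170.9]
ee_rot: [0.966, 0.01, 0.259, -0.004]
contact_force: [0.3, 0.3, -1.7]
gripper_width: 11.2
```

Call:
servo_tool:
  rows:
    - [0,0,0,0.3,0,0,0]
    - [0,0,0,0.3,0,0,0]
    - [0,0,0,0.4,0,0,0]
    - [0,0,0,0.4,0,0,0]
    - [0,0,0,0,0,0,0]

```text
clock: 9.8
position: [567.0, 180.4, 159.7]
ee_rot: [0.966, 0.01, 0.258, -0.002]
contact_force: [-0.0, 0.2, -1.2]
gripper_width: 11.2
```

Call:
servo_tool:
  rows:
    - [0,0,0,0.4,0,0,0]
    - [0,0,0,0.4,0,0,0]
    - [0,0,0,0.4,0,0,0]
    - [0,0,0,0.3,0,0,0]
    - [0,0,0,0,0,0,0]

```text
clock: 10.3
position: [573.9, 182.8, 149.0]
ee_rot: [0.967, 0.009, 0.255, 0.001]
contact_force: [-1.5, 0.6, -2.5]
gripper_width: 11.1
```

Call:
servo_tool:
  rows:
    - [0,0,0,0.3,0,0,0]
    - [0,0,0,0.3,0,0,0]
    - [0,0,0,0.2,0,0,0]
    - [0,0,0,0,0,0,0]

```text
clock: 10.7
position: [577.2, 183.4, 143.4]
ee_rot: [0.967, 0.008, 0.254, 0.004]
contact_force: [-4.0, -1.4, -3.9]
gripper_width: 10.8
```

Run:
```python
from h import *
Rs=seatR(1.2); z=Rs.as_matrix()[:,2]; s=np.array([629,180.5,46])
plan(s+97*z,Rs*FL)
```

```text
clk 10.7 at [577.2 183.4 143.4] F [-4.  -1.4 -3.9] w 10.8 R [[0.87, 0.014, 0.492], [0.018, -1.0, -0.003], [0.492, 0.012, -0.871]]
shift cm (before turn) [-0.38  0.38  1.33] rows>= 0.3
turn deg [ 0.78  0.53 -0.03]
shift cm (after turn) [-0.39  0.4   1.32]
```

Run:
```python
from h import *
s=read_state(); print(s['joints'].round(3),s['joint_efforts'].round(2),s['wrist_torque'].round(2))
snap('side','s4');snap('top','t4')
a=cv2.imread('pics/s4.png')[90:200,180:310];b=cv2.imread('pics/t4.png')[130:240,170:300]
cv2.imwrite('pics/v4.png',cv2.resize(np.hstack([a,b]),None,fx=3,fy=3,interpolation=cv2.INTER_CUBIC))
```

```text
[ 0.312  0.267 -0.853  1.833 -0.16  -0.522] [ -0.17 -30.36  17.8   -0.41  -1.06  -0.1 ] [-0.35  2.68 -0.16]
```

View pics/v4.png

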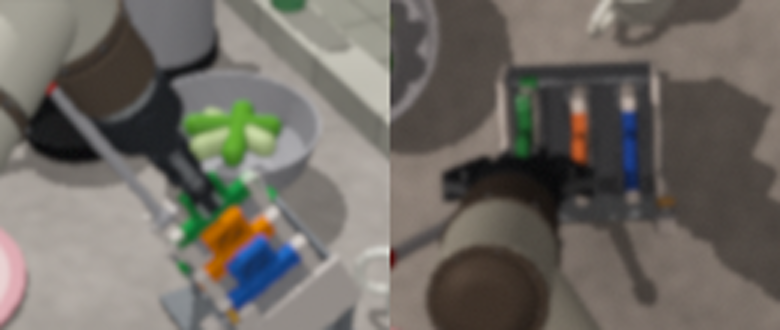

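The view shows the insert about three-quarters in. The drift comes from joint 5 sitting at its −0.16 limit, because the forearm is in line with the tool. A small roll, well within the pocket's ±3° play, moves it off the limit, so I'll use that.

Call:
servo_tool:
  rows:
    - [0,-0.1,0,0,-0.8,0,0]
    - [0,-0.1,0,0,-0.8,0,0]
    - [0,0,0,0,0,0,0]
    - [0,0,0,0,0,0,0]

```text
clock: 11.2
position: [576.8, 184.1, 143.8]
ee_rot: [0.967, 0.005, 0.256, 0.017]
contact_force: [-1.2, 0.3, -3.8]
gripper_width: 11.4
```

```bash
cat > st.py <<'E'
from h import *
Rs=seatR(1.2); z=Rs.as_matrix()[:,2]; s=np.array([629,180.5,46])
plan(s+97*z,Rs*FL)
S=read_state(); Rc=R.from_quat(S['ee_rot'])*FL; P=S['position']-Rc.apply([0,0,97])
print('underside in seat frame',Rs.inv().apply(P-s).round(1),'F seat',Rs.inv().apply(S['contact_force']+[0,0,1.5]).round(1),'j',S['joints'].round(3))
E
python3 st.py
```

```text
clk 11.2 at [576.8 184.1 143.8] F [-1.2  0.3 -3.8] w 11.4 R [[0.869, 0.0, 0.495], [0.017, -0.999, -0.03], [0.494, 0.035, -0.869]]
shift cm (before turn) [-0.37  0.42  1.4 ] rows>= 0.3
turn deg [ 2.31  0.38 -0.05]
shift cm (after turn) [-0.38  0.47  1.38]
underside in seat frame [ 3.2  0.8 13.8] F seat [-2.2  0.3 -1.3] j [ 0.365  0.27  -0.854  1.725 -0.209 -0.463]
```

Call:
servo_tool:
  rows:
    - [0,-0.1,0,0.3,0,0,0]
    - [0,0,0,0.3,0,0,0]
    - [0,0,0,0.3,0,0,0]
    - [0,0,0,0,0,0,0]
    - [0,0,0,0,0,0,0]

```text
clock: 11.7
position: [581.0, 183.3, 136.1]
ee_rot: [0.966, 0.004, 0.256, 0.017]
contact_force: [-1.4, 0.7, -3.4]
gripper_width: 11.2
```

```bash
python3 st.py
```

```text
clk 11.7 at [581.  183.3 136.1] F [-1.4  0.7 -3.4] w 11.2 R [[0.869, -0.001, 0.496], [0.017, -0.999, -0.031], [0.495, 0.035, -0.868]]
shift cm (before turn) [-0.35  0.36  0.52] rows>= 0.1
turn deg [ 2.34  0.32 -0.09]
shift cm (after turn) [-0.35  0.38  0.5 ]
underside in seat frame [ 3.  -0.1  5.1] F seat [-2.1  0.8 -1. ] j [ 0.324  0.287 -0.849  1.838 -0.195 -0.541]
```

Call:
servo_tool:
  rows:
    - [0,-0.1,0,0.2,0,0,0]
    - [0,0,0,0.15,0,0,0]
    - [0,0,0,0,0,0,0]
    - [0,0,0,0,0,0,0]

```text
clock: 12.1
position: [581.0, 183.5, 135.2]
ee_rot: [0.966, 0.004, 0.258, 0.017]
contact_force: [-14.5, -1.8, 13.3]
gripper_width: 11.1
```

```bash
python3 st.py
```

```text
clk 12.1 at [581.  183.5 135.2] F [-14.5  -1.8  13.3] w 11.1 R [[0.867, 0.0, 0.499], [0.017, -0.999, -0.03], [0.499, 0.034, -0.866]]
shift cm (before turn) [-0.31  0.38  0.43] rows>= 0.1
turn deg [ 2.3   0.08 -0.06]
shift cm (after turn) [-0.31  0.4   0.42]
underside in seat frame [3.  0.1 4.2] F seat [-5.1 -1.5 20.1] j [ 0.309  0.288 -0.849  1.888 -0.191 -0.576]
```

Call:
servo_tool:
  rows:
    - [0,-0.05,0,0.1,0,0,0]
    - [0,0,0,0.1,0,0,0]
    - [0,0,0,0,0,0,0]

```text
clock: 12.4
position: [581.5, 183.6, 135.0]
ee_rot: [0.966, 0.004, 0.26, 0.016]
contact_force: [-22.6, -2.7, 24.6]
gripper_width: 11.3
```

```bash
python3 st.py
```

```text
clk 12.4 at [581.5 183.6 135. ] F [-22.6  -2.7  24.6] w 11.3 R [[0.865, 0.0, 0.502], [0.017, -0.999, -0.029], [0.501, 0.033, -0.865]]
shift cm (before turn) [-0.34  0.4   0.4 ] rows>= 0.1
turn deg [ 2.26 -0.1  -0.07]
shift cm (after turn) [-0.34  0.41  0.38]
underside in seat frame [3.6 0.3 3.9] F seat [-6.6 -2.2 33.9] j [ 0.3    0.289 -0.848  1.915 -0.188 -0.596]
```

Call:
servo_tool:
  rows:
    - [0,-0.1,0,-0.25,0,0,0]
    - [0,0,0,0,0,0,0]
    - [0,0,0,0,0,0,0]

```text
clock: 12.7
position: [580.0, 183.6, 134.3]
ee_rot: [0.966, 0.004, 0.258, 0.017]
contact_force: [-12.4, -2.6, 12.8]
gripper_width: 11.3
```

```bash
python3 st.py
python3 - <<'E'
from h import *
snap('side','s5');snap('top','t5')
a=cv2.imread('pics/s5.png')[140:200,220:295];b=cv2.imread('pics/t5.png')[150:210,200:275]
cv2.imwrite('pics/v5.png',cv2.resize(np.hstack([a,b]),None,fx=5,fy=5,interpolation=cv2.INTER_CUBIC))
E
```

```text
clk 12.7 at [580.  183.6 134.3] F [-12.4  -2.6  12.8] w 11.3 R [[0.867, -0.0, 0.499], [0.017, -0.999, -0.03], [0.498, 0.035, -0.866]]
shift cm (before turn) [-0.18  0.4   0.41] rows>= 0.1
turn deg [ 2.32  0.1  -0.05]
shift cm (after turn) [-0.18  0.42  0.39]
underside in seat frame [1.6 0.2 4. ] F seat [-3.6 -2.3 18.6] j [ 0.307  0.288 -0.85   1.896 -0.19  -0.583]
```

View pics/v5.png

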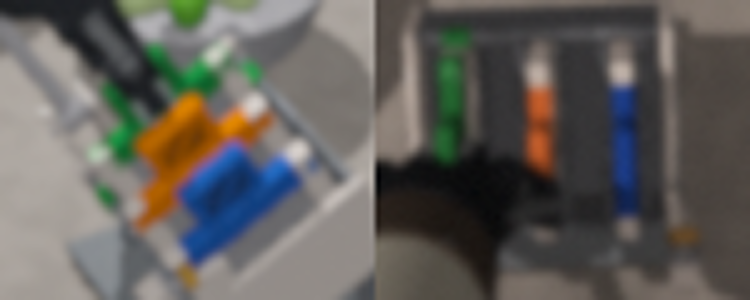

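Relative to orange and blue, the green caps at (218,52) and (98,153) look about 1 px (roughly 4 mm) high, which matches the pose estimate. I'm not sure it is fully home, so I'll wiggle it gently under light load and watch the depth.

Call:
servo_tool:
  rows:
    - [0,-0.1,0,-0.1,0,0,0]
    - [0,-0.1,0.1,0,0.6,0,0]
    - [0,0,0.1,0,0.6,0,0]
    - [0,0,0,0,0,0,0]
    - [0,0,0,0,0,0,0]

```text
clock: 13.3
position: [578.2, 182.6, 133.4]
ee_rot: [0.967, 0.006, 0.256, 0.009]
contact_force: [0.0, 0.1, 1.7]
gripper_width: 10.9
```

```bash
python3 st.py|tail -1
python3 - <<'E'
from h import *
# coloured-mask extents in side images, along projected pocket-z and x directions
Rs=seatR(1.2); s0=np.array([629,180.5,46])
for f in('s5','side0'):
    hsv=cv2.cvtColor(cv2.imread('pics/'+f+'.png'),cv2.COLOR_BGR2HSV)
    for n,h0,h1,dy in[('green',50,80,0),('orange',5,18,-45),('blue',105,125,-90)]:
        m=(hsv[...,0]>=h0)&(hsv[...,0]<=h1)&(hsv[...,1]>130)&(hsv[...,2]>60)
        s=s0+Rs.apply([0,dy,0])
        c=proj(f,s+Rs.apply([0,0,85])); u=proj(f,s+Rs.apply([0,0,120]))-c; x=proj(f,s+Rs.apply([50,0,85]))-c
        A=np.c_[u/35,x/50]; ys,xs=np.nonzero(m); q=np.linalg.solve(A,(np.c_[xs,ys]-c).T)
        k=(abs(q[0])<60)&(abs(q[1])<62)
        q=q[:,k]; print(f,n,k.sum(),'z',np.percentile(q[0],[3,50,90,97]).round(1),'x',np.percentile(q[1],[2,50,98]).round(1))
        for lo,hi in[(-45,-28),(28,45)]:
            kk=(q[1]>lo)&(q[1]<hi)&(abs(q[0])<25); print('   band',lo,kk.sum(),q[0][kk].mean().round(2) if kk.any() else None)
E
```

```text
underside in seat frame [-0.9  0.8  4.1] F seat [1.6 0.1 2.8] j [ 0.276  0.285 -0.85   1.963 -0.162 -0.622]
s5 green 109 z [-19.8   8.4  37.4  42.2] x [-31.5  18.1  57.3]
   band -45 8 -0.34
   band 28 19 -1.03
s5 orange 276 z [-14.7  10.4  38.2  44.2] x [-40.6  -1.1  37.9]
   band -45 30 -6.2
   band 28 28 -5.79
s5 blue 284 z [-15.3   6.3  33.7  39.4] x [-33.   -0.2  31.9]
   band -45 17 -2.12
   band 28 16 -3.23
side0 green 17 z [-27.  -19.9  44.8  48.5] x [-52.2  51.7  58.8]
   band -45 0 None
   band 28 0 None
side0 orange 268 z [-14.5  11.6  37.6  42.7] x [-36.4  -2.   34.3]
   band -45 28 -3.94
   band 28 24 -3.85
side0 blue 294 z [-15.2   6.3  34.1  39.8] x [-33.3  -0.4  33.5]
   band -45 19 -0.68
   band 28 20 -4.76
```

Contact stays flat at the same depth for x from −1 to +3.6 mm and for different rolls, and it is stiff up to 34 N. The colour extents put the tab within ±2 mm of its neighbours' height, so the insert is on the floor. I'll release it a little and back out along the pocket axis.

Call:
servo_tool:
  rows:
    - [0.28,0,0,0,0,0,0]
    - [0.28,0,0,0,0,0,0]
    - [0.28,0,0,0,0,0,0]
    - [0.28,0,0,0,0,0,0]

```text
clock: 13.7
position: [577.0, 182.9, 132.4]
ee_rot: [0.967, 0.007, 0.255, 0.009]
contact_force: [-0.4, -0.0, 0.1]
gripper_width: 24.1
```

Call:
servo_tool:
  rows:
    - [0.28,0,0,-0.5,0,0,0]
    - [0.28,0,0,-1,0,0,0]
    - [0.28,0,0,-1.5,0,0,0]
    - [0.28,0,0,-2,0,0,0]
    - [0.28,0,0,-2,0,0,0]
    - [0.28,0,0,-2,0,0,0]
    - [0.28,0,0,-2,0,0,0]
    - [0.28,0,0,-2,0,0,0]
    - [0.28,0,0,0,0,0,0]

```text
clock: 14.6
position: [514.6, 186.3, 247.0]
ee_rot: [0.966, 0.007, 0.257, 0.007]
contact_force: [-0.3, 0.6, 0.7]
gripper_width: 23.8
```

Call:
servo_tool:
  rows:
    - [0.3,0,0,-2,0,-6,0]
    - [0.3,0,0,-2,0,-6,0]
    - [0.3,0,0,-2,0,-6,0]
    - [0.3,0,0,-2,0,-6,0]
    - [0.3,0,0,-2,0,-6,0]
    - [0.3,0,0,0,0,0,0]

```text
clock: 15.2
position: [492.0, 184.3, 336.3]
ee_rot: [1.0, -0.001, 0.019, 0.012]
contact_force: [-0.1, -0.3, 0.6]
gripper_width: 25.7
```

Run:
```python
from h import *
s=read_state(); print(s['joints'].round(3)); plan()
snap('side','s6')
a=cv2.imread('pics/s6.png')[95:205,180:300]
cv2.imwrite('pics/v6.png',cv2.resize(a,None,fx=5,fy=5,interpolation=cv2.INTER_CUBIC))
```

```text
[ 0.692  0.145 -0.103  0.045 -1.309  0.864]
clk 15.2 at [492.  184.3 336.3] F [-0.1 -0.3  0.6] w 25.7 R [[0.999, -0.003, 0.038], [-0.003, -1.0, -0.025], [0.038, 0.025, -0.999]]
```

View pics/v6.png

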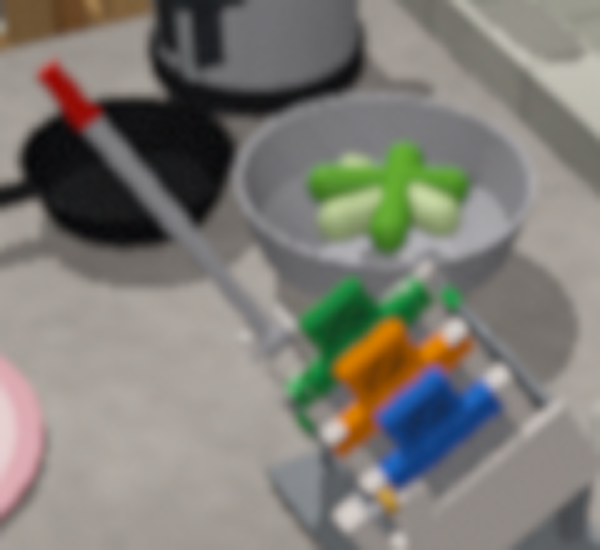

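The side view shows the green tab at (348,282) level with orange (390,322) and blue (432,372), so the insert is home. The keeper is unmoved, with its red grip centre at (68,97). Next I'll locate the grip by colour centroid and plan the grasp.

```bash
cat >> h.py <<'E'
SR=seatR(1.2); SEAT=np.array([626,180.5,49.])
def tool(beta): # jaws along seat x, tool z = (0,sin b,-cos b) in seat frame
    b=np.radians(beta); z=np.array([0,np.sin(b),-np.cos(b)]); y=np.array([1.,0,0]); x=np.cross(y,z)
    return SR*R.from_matrix(np.c_[x,y,z])
E
python3 - <<'E'
from h import *
c={}
for f,box in(('s6',(185,100,210,130)),('top0',(150,205,185,230))):
    im=cv2.imread('pics/'+f+'.png').astype(int); x0,y0,x1,y1=box
    b=im[y0:y1,x0:x1]; m=(b[...,2]>90)&(b[...,2]>2*b[...,1])&(b[...,2]>2*b[...,0]); ys,xs=np.nonzero(m)
    c[f]=(xs.mean()+x0,ys.mean()+y0); print(f,c[f],m.sum(),xs.min()+x0,xs.max()+x0,ys.min()+y0,ys.max()+y0)
g,e=tri(('s6',*c['s6']),('top0',*c['top0'])); print('grip',g.round(1),e)
q=SR.inv().apply(g-SEAT); print('grip in seat',q.round(1))
h,e=tri(('side0',180+278/5,100+320/5),('top0',150+345/6,140+338/6)); print('hinge',h.round(1),e,SR.inv().apply(h-SEAT).round(1))
k,e=tri(('side0',180+350/5,100+490/5),('top0',150+672/6,140+392/6)); print('catch',SR.inv().apply(k-SEAT).round(1))
for b in(25,0):
    plan(g,tool(b))
E
```

```text
s6 (np.float64(193.35714285714286), np.float64(114.05714285714285)) 70 188 199 108 120
top0 (np.float64(162.02857142857144), np.float64(218.57142857142858)) 35 159 168 214 222
grip [467.6 303.1 242. ] 5.114196563601799
grip in seat [-38.4 125.9 245.1]
hinge [547.1 206.1 108.3] 5.346131180438035 [-38.2  27.2  90.5]
catch [ -64.1 -119.3  109.9]
clk 15.25 at [490.4 183.6 334.2] F [-0.3  0.1 -0.6] w 26.1 R [[0.999, -0.003, 0.036], [-0.002, -1.0, -0.027], [0.036, 0.027, -0.999]]
shift cm (before turn) [ -2.64 -12.19   8.8 ] rows>= 3.1
turn deg [ -0.75  42.74 -93.32]
shift cm (after turn) [ 7.93 -6.36 11.38]
clk 15.25 at [490.4 183.6 334.2] F [-0.3  0.1 -0.6] w 26.1 R [[0.999, -0.003, 0.036], [-0.002, -1.0, -0.027], [0.036, 0.027, -0.999]]
shift cm (before turn) [ -2.64 -12.19   8.8 ] rows>= 3.1
turn deg [-20.47  23.42 -88.96]
shift cm (after turn) [12.   -6.36  6.96]
```

Call:
servo_tool:
  rows:
    - [0.6,0,0,0,-0.06,3.56,-7.78]
    - [0.6,0,0,0,-0.06,3.56,-7.78]
    - [0.6,0,0,0,-0.06,3.56,-7.78]
    - [0.6,0,0,0,-0.06,3.56,-7.78]
    - [0.6,0,0,0,-0.06,3.56,-7.78]
    - [0.6,0,0,0,-0.06,3.56,-7.78]
    - [0.6,0,0,0,-0.06,3.56,-7.78]
    - [0.6,0,0,0,-0.06,3.56,-7.78]
    - [0.6,0,0,0,-0.06,3.56,-7.78]
    - [0.6,0,0,0,-0.06,3.56,-7.78]
    - [0.6,0,0,0,-0.06,3.56,-7.78]
    - [0.6,0,0,0,-0.06,3.56,-7.78]

```text
clock: 16.45
position: [486.6, 181.9, 331.1]
ee_rot: [0.643, 0.697, 0.316, 0.025]
contact_force: [0.4, -0.6, -0.8]
gripper_width: 51.3
```

Run:
```python
from h import *
a=2.13; H=SEAT+SR.apply([-38,28,91]); g=H+SR.apply([0,-182*np.cos(a),182*np.sin(a)]); print(H.round(1),g.round(1))
plan(g,tool(25)); print(read_state()['joints'].round(3))
```

```text
[547.  206.9 108.8] [467.9 301.8 242.4]
clk 16.45 at [486.6 181.9 331.1] F [ 0.4 -0.6 -0.8] w 51.3 R [[-0.172, 0.881, 0.441], [0.913, -0.026, 0.408], [0.371, 0.473, -0.799]]
shift cm (before turn) [ 7.97 -6.16 11.16] rows>= 3.0
turn deg [-0.56  1.51 -3.07]
shift cm (after turn) [ 7.99 -5.84 11.31]
[ 0.626 -0.107 -0.451 -0.131 -0.589  2.682]
```

Call:
servo_tool:
  rows:
    - [0.6,0,0,0,0,0,8.4]
    - [0.6,0,0,0,0,0,8.4]
    - [0.6,0,0,0,0,0,8.4]
    - [0.6,0,0,0,0,0,8.4]
    - [0.6,0,0,0,0,0,8.4]
    - [0.6,0,0,0,0,0,8.4]
    - [0.6,0,0,0,0,0,8.4]
    - [0.6,0,0,0,0,0,8.4]
    - [0.6,0,0,0,0,0,8.4]
    - [0.6,0,0,0,0,0,8.4]
    - [0.6,0,0,0,0,0,8.4]
    - [0.6,0,0,0,0,0,8.4]

```text
clock: 17.65
position: [487.1, 182.0, 331.2]
ee_rot: [0.947, -0.056, 0.219, -0.228]
contact_force: [0.6, 0.3, -0.4]
gripper_width: 51.0
```

Call:
servo_tool:
  rows:
    - [0.6,0,0,0,0,0,8.4]
    - [0.6,0,0,0,0,0,8.4]
    - [0.6,0,0,0,0,0,8.4]
    - [0.6,0,0,0,0,0,8.4]
    - [0.6,0,0,0,0,0,8.4]
    - [0.6,0,0,0,0,0,8.4]
    - [0.6,0,0,0,0,0,8.4]
    - [0.6,0,0,0,0,0,8.4]
    - [0.6,0,0,0,0,0,8.4]
    - [0.6,0,0,0,0,0,0]

```text
clock: 18.65
position: [487.2, 182.1, 331.5]
ee_rot: [0.716, -0.623, 0.035, -0.314]
contact_force: [0.4, 0.4, -0.3]
gripper_width: 51.2
```

```bash
cat >> h.py <<'E'
H=SEAT+SR.apply([-38,28,91])
def bar(a,r=182): return H+SR.apply([0,-r*np.cos(a),r*np.sin(a)])
def tool2(b): return tool(b)*R.from_euler('z',180,degrees=True)
def grasp(a,b,r=182): # TCP 8 mm ahead of the grasp point
    return bar(a,r)+tool2(b).apply([0,0,8])
E
python3 - <<'E'
from h import *
plan(grasp(2.13,25),tool2(25)); print(read_state()['joints'].round(3))
E
```

```text
clk 18.65 at [487.2 182.1 331.5] F [ 0.4  0.4 -0.3] w 51.2 R [[0.222, -0.869, 0.441], [-0.913, -0.027, 0.407], [-0.342, -0.493, -0.8]]
shift cm (before turn) [-8.34  5.74 11.94] rows>= 3.1
turn deg [ 0.61 -1.59  0.27]
shift cm (after turn) [-7.98  5.91 12.1 ]
[ 0.627 -0.106 -0.45  -0.127 -0.59  -0.406]
```

Turn correction and lateral shift first, then the approach along the tool z axis.

Call:
servo_tool:
  rows:
    - [0.6,0,0,0,0.6,-1.6,0.3]
    - [0.6,-2,1.5,0,0,0,0]
    - [0.6,-2,1.5,0,0,0,0]
    - [0.6,-2,1.5,0,0,0,0]
    - [0.6,-2,1.4,0,0,0,0]
    - [0.6,0,0,2,0,0,0]
    - [0.6,0,0,2,0,0,0]
    - [0.6,0,0,2,0,0,0]
    - [0.6,0,0,0,0,0,0]

```text
clock: 19.55
position: [444.6, 279.2, 282.5]
ee_rot: [0.715, -0.619, 0.028, -0.325]
contact_force: [0.4, 0.0, -0.2]
gripper_width: 51.4
```

Run:
```python
from h import *
plan(grasp(2.13,25),tool2(25)); print(read_state()['joints'].round(3))
snap('side','s7')
a=cv2.imread('pics/s7.png')[60:160,150:270]
a=cv2.resize(a,None,fx=5,fy=5,interpolation=cv2.INTER_CUBIC)
T=read_state();P=T['position'];Rc=R.from_quat(T['ee_rot'])
for q in[(0,0,0),(0,0,60)]:
    u=(proj('s7',P+Rc.apply(q))-[150,60])*5; cv2.circle(a,tuple(int(v) for v in u),3,(255,0,255),-1)
cv2.imwrite('pics/v7.png',a)
```

```text
clk 19.55 at [444.6 279.2 282.5] F [ 0.4  0.  -0.2] w 51.4 R [[0.232, -0.867, 0.442], [-0.903, -0.023, 0.43], [-0.362, -0.499, -0.788]]
shift cm (before turn) [-0.05 -0.08  5.95] rows>= 1.2
turn deg [ 0.2  -0.15  0.2 ]
shift cm (after turn) [-0.03 -0.06  5.96]
[ 0.903 -0.082 -0.724  0.296 -0.28  -1.017]
```

View pics/v7.png

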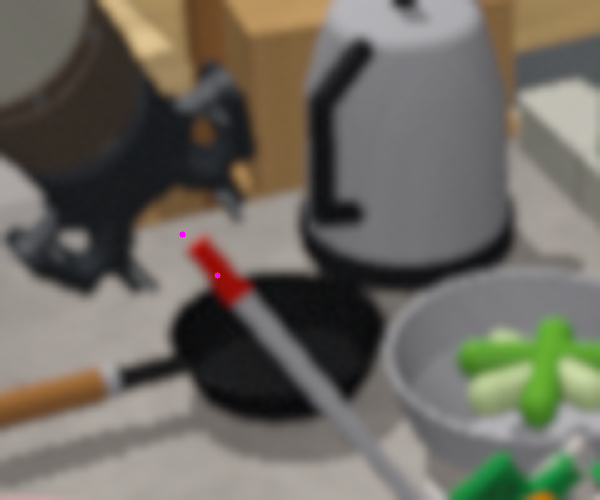

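The TCP axis marker lands on the red grip centre at (217,275), so the aim is good. Joint 5 is again near its limit, so I'll use a smaller lean of 10° for the start of the sweep.

Run:
```python
from h import *
plan(grasp(2.13,10)-tool2(10).apply([0,0,60]),tool2(10))
```

```text
clk 19.6 at [444.8 279.3 284.2] F [-0.9 -0.6  0.4] w 51.1 R [[0.232, -0.866, 0.443], [-0.902, -0.021, 0.431], [-0.364, -0.5, -0.786]]
shift cm (before turn) [-1.31  0.04  0.25] rows>= 0.3
turn deg [ 0.06 14.94  0.15]
shift cm (after turn) [-1.34  0.05 -0.09]
```

Call:
servo_tool:
  rows:
    - [0.6,0,0,0,0,7.5,0]
    - [0.6,0,0,0,0,7.5,0]
    - [0.6,-1.3,0,0,0,0,0]
    - [0.6,0,0,1.5,0,0,0]
    - [0.6,0,0,1.5,0,0,0]
    - [0.6,0,0,1.5,0,0,0]
    - [0.6,0,0,1,0,0,0]
    - [0.6,0,0,0,0,0,0]
    - [0.6,0,0,0,0,0,0]

```text
clock: 20.5
position: [470.4, 304.1, 242.3]
ee_rot: [0.705, -0.653, 0.107, -0.253]
contact_force: [-0.7, 0.1, 0.5]
gripper_width: 51.1
```

Run:
```python
from h import *
plan(grasp(2.13,10),tool2(10)); print(read_state()['joints'].round(3))
```

```text
clk 20.5 at [470.4 304.1 242.3] F [-0.7  0.1  0.5] w 51.1 R [[0.124, -0.867, 0.482], [-0.976, -0.018, 0.218], [-0.18, -0.498, -0.848]]
shift cm (before turn) [0.22 0.21 0.61] rows>= 0.1
turn deg [ 0.15  1.97 -0.01]
shift cm (after turn) [0.2  0.22 0.62]
[ 0.881  0.052 -0.807  0.876 -0.309 -1.594]
```

Call:
servo_tool:
  rows:
    - [0.6,0.2,0.2,0.6,0,0,0]
    - [0.6,0,0,0,0,0,0]
    - [0,0,0,0,0,0,0]
    - [0,0,0,0,0,0,0]
    - [0,0,0,0,0,0,0]
    - [0,0,0,0,0,0,0]
    - [0,0,0,0,0,0,0]

```text
clock: 21.2
position: [472.4, 304.4, 236.6]
ee_rot: [0.706, -0.653, 0.108, -0.254]
contact_force: [2.4, 0.1, 2.9]
gripper_width: 15.3
```

Run:
```python
from h import *
plan(grasp(2.13,10),tool2(10))
T=tool2(10)
P0=grasp(2.13,10)
for a in np.arange(2.13,-.01,-.1): print(round(a,2),(T.inv().apply(grasp(a-.1,10)-grasp(a,10))/10).round(2))
```

```text
clk 21.2 at [472.4 304.4 236.6] F [2.4 0.1 2.9] w 15.3 R [[0.125, -0.866, 0.484], [-0.976, -0.019, 0.218], [-0.18, -0.499, -0.848]]
shift cm (before turn) [0.12 0.1  0.03] rows>= 0.0
turn deg [0.05 1.99 0.03]
shift cm (after turn) [0.12 0.1  0.04]
2.13 [ 1.41 -0.   -1.15]
2.03 [ 1.52  0.   -1.  ]
1.93 [ 1.61  0.   -0.85]
1.83 [ 1.69 -0.   -0.68]
1.73 [ 1.75  0.   -0.51]
1.63 [ 1.79  0.   -0.33]
1.53 [ 1.81 -0.   -0.15]
1.43 [ 1.82 -0.    0.03]
1.33 [ 1.81 -0.    0.21]
1.23 [ 1.78 -0.    0.39]
1.13 [1.73 0.   0.57]
1.03 [ 1.66 -0.    0.74]
0.93 [ 1.58 -0.    0.9 ]
0.83 [1.48 0.   1.05]
0.73 [ 1.37 -0.    1.19]
0.63 [ 1.25 -0.    1.33]
0.53 [1.11 0.   1.44]
0.43 [0.96 0.   1.55]
0.33 [ 0.8  -0.    1.63]
0.23 [ 0.63 -0.    1.71]
0.13 [0.46 0.   1.76]
0.03 [ 0.28 -0.    1.8 ]
```

Call:
servo_tool:
  rows:
    - [0,0.7,0,-0.58,0,0,0]
    - [0,0.7,0,-0.57,0,0,0]
    - [0,1.5,0,-1.0,0,0,0]
    - [0,1.6,0,-0.85,0,0,0]

```text
clock: 21.6
position: [462.7, 255.9, 253.9]
ee_rot: [0.707, -0.651, 0.106, -0.256]
contact_force: [2.0, 5.2, -0.1]
gripper_width: 15.3
```

```bash
cat > ks.py <<'E'
from h import *
import sys
S=read_state(); Rc=R.from_quat(S['ee_rot']); g=S['position']-Rc.apply([0,0,8])
q=SR.inv().apply(g-H); a=np.arctan2(q[2],-q[1]); Zs=SR.inv().apply(Rc.apply([0,0,1])); Ys=SR.inv().apply(Rc.apply([0,1,0]))
print('a',a.round(3),'r',np.hypot(q[1],q[2]).round(1),'x',q[0].round(1),'beta',np.degrees(np.arctan2(Zs[1],-Zs[2])).round(1),'zx',Zs[0].round(3),'Ys',Ys.round(3),'Fseat',SR.inv().apply(S['contact_force']).round(1),'w',S['gripper_width'].round(1),'j',S['joints'].round(3),'t',round(S['clock'],2))
r=182; P=g.copy()
for b in (np.array(eval(sys.argv[1])) if len(sys.argv)>1 else []):
    t=H+SR.apply([0,-r*np.cos(b),r*np.sin(b)]); print(b.round(2),(Rc.inv().apply(t-P)/10).round(2)); P=t
E
python3 ks.py 'np.arange(1.65,.8,-.1)'
```

```text
Traceback (most recent call last):
  File "ks.py", line 5, in <module>
    print('a',a.round(3),'r',np.hypot(q[1],q[2]).round(1),'x',q[0].round(1),'beta',np.degrees(np.arctan2(Zs[1],-Zs[2])).round(1),'zx',Zs[0].round(3),'Ys',Ys.round(3),'Fseat',SR.inv().apply(S['contact_force']).round(1),'w',S['gripper_width'].round(1),'j',S['joints'].round(3),'t',round(S['clock'],2))
                                                                                                                                                                                                                              ^^^^^^^^^^^^^^^^^^^^^^^^
AttributeError: 'float' object has no attribute 'round'
```

```bash
sed -i "s/S\['gripper_width'\].round(1)/round(S['gripper_width'],1)/" ks.py; python3 ks.py 'np.arange(1.75,.8,-.1)'
```

```text
a 1.844 r 181.9 x 0.5 beta 12.3 zx -0.001 Ys [-1.    -0.003  0.001] Fseat [ 1.8  5.2 -1.1] w 15.3 j [ 0.854 -0.022 -0.825  0.736 -0.328 -1.422] t 21.6
1.75 [ 1.54  0.05 -0.74]
1.65 [ 1.71  0.01 -0.61]
1.55 [ 1.77  0.01 -0.44]
1.45 [ 1.8   0.01 -0.26]
1.35 [ 1.82  0.01 -0.08]
1.25 [1.82 0.   0.1 ]
1.15 [1.8  0.   0.28]
1.05 [1.76 0.   0.46]
0.95 [1.71 0.   0.63]
0.85 [1.63 0.   0.8 ]
```

Call:
servo_tool:
  rows:
    - [0,1.5,0,-0.74,0,0,0]
    - [0,1.7,0,-0.6,0,0,0]
    - [0,1.77,0,-0.44,0,0,0]
    - [0,1.8,0,-0.26,0,0,0]
    - [0,1.82,0,-0.08,0,0,0]

```text
clock: 22.1
position: [463.6, 166.3, 256.2]
ee_rot: [0.706, -0.651, 0.107, -0.256]
contact_force: [3.2, 5.0, -0.7]
gripper_width: 15.3
```

```bash
python3 ks.py 'np.arange(1.2,.4,-.1)'
```

```text
a 1.347 r 182.1 x 0.7 beta 12.2 zx -0.0 Ys [-1.    -0.002 -0.   ] Fseat [ 2.5  4.9 -2.2] w 15.3 j [ 0.732 -0.098 -0.825  0.494 -0.34  -1.077] t 22.1
1.2 [2.66 0.07 0.24]
1.1 [1.78 0.   0.37]
1.0 [1.73 0.   0.55]
0.9 [1.67 0.   0.72]
0.8 [1.59 0.   0.88]
0.7 [1.49 0.   1.04]
0.6 [1.38 0.   1.18]
0.5 [1.26 0.   1.31]
```

Call:
servo_tool:
  rows:
    - [0,1.33,0,0.12,0,0,0]
    - [0,1.33,0,0.12,0,0,0]
    - [0,1.78,0,0.37,0,0,0]
    - [0,1.73,0,0.55,0,0,0]
    - [0,1.67,0,0.72,0,0,0]
    - [0,0,0,0,0,-4,0]
    - [0,0,0,0,0,-4,0]

```text
clock: 22.8
position: [482.3, 87.5, 223.7]
ee_rot: [0.71, -0.642, 0.075, -0.28]
contact_force: [5.2, -1.1, -2.9]
gripper_width: 15.1
```

```bash
python3 ks.py 'np.arange(.8,.19,-.1)'
```

```text
a 0.864 r 185.2 x -0.7 beta 16.9 zx -0.008 Ys [-1.    -0.002  0.007] Fseat [ 3.1 -1.2 -5.1] w 15.1 j [ 0.474 -0.035 -0.649 -0.152 -0.376 -0.247] t 22.8
0.8 [ 0.92 -0.08  0.79]
0.7 [ 1.57 -0.01  0.91]
0.6 [ 1.47 -0.01  1.07]
0.5 [ 1.36 -0.01  1.21]
0.4 [ 1.23 -0.01  1.34]
0.3 [ 1.09 -0.01  1.45]
0.2 [ 0.94 -0.01  1.56]
```

Call:
servo_tool:
  rows:
    - [0,0.92,0,0.79,0,0,0]
    - [0,1.57,0,0.91,0,0,0]
    - [0,1.47,0,1.07,0,0,0]
    - [0,1.36,0,1.21,0,0,0]
    - [0,0,0,0,0,0,0]

```text
clock: 23.3
position: [512.2, 48.1, 178.2]
ee_rot: [0.708, -0.644, 0.076, -0.281]
contact_force: [3.5, 6.0, 0.0]
gripper_width: 14.9
```

```bash
python3 ks.py 'np.array([.45,.35,.25,.15,.1,.05,0])'
```

```text
a 0.497 r 182.3 x 1.7 beta 16.8 zx -0.003 Ys [-1.     0.005  0.005] Fseat [ 3.2  5.9 -1.8] w 14.9 j [ 0.297  0.094 -0.556 -0.416 -0.377  0.143] t 23.3
0.45 [0.57 0.16 0.63]
0.35 [ 1.16 -0.01  1.4 ]
0.25 [ 1.02 -0.01  1.51]
0.15 [ 0.86 -0.01  1.6 ]
0.1 [ 0.37 -0.    0.83]
0.05 [ 0.33 -0.    0.85]
0.0 [ 0.28 -0.    0.86]
```

Call:
servo_tool:
  rows:
    - [0,0.57,0.1,0.63,0,0,0]
    - [0,1.16,0,1.4,0,0,0]
    - [0,1.02,0,1.51,0,0,0]
    - [0,0.86,0,1.6,0,0,0]
    - [0,0,0,0,0,0,0]

```text
clock: 23.8
position: [541.8, 28.8, 126.3]
ee_rot: [0.708, -0.644, 0.077, -0.281]
contact_force: [4.4, 1.5, 3.6]
gripper_width: 15.1
```

```bash
python3 ks.py 'np.array([.1,.06,.03,0])'
```

```text
a 0.15 r 182.3 x 1.0 beta 16.7 zx -0.002 Ys [-1.     0.005  0.003] Fseat [5.7 1.4 0.9] w 15.1 j [ 0.184  0.234 -0.479 -0.619 -0.364  0.437] t 23.8
0.1 [0.35 0.1  0.85]
0.06 [ 0.26 -0.    0.68]
0.03 [ 0.18 -0.    0.52]
0.0 [ 0.16 -0.    0.52]
```

Call:
servo_tool:
  rows:
    - [0,0.18,0,0.42,0,0,0]
    - [0,0.17,0,0.43,0,0,0]
    - [0,0.13,0,0.34,0,0,0]
    - [0,0.13,0,0.34,0,0,0]
    - [0,0,0,0,0,0,0]

```text
clock: 24.3
position: [549.3, 27.4, 114.1]
ee_rot: [0.708, -0.643, 0.078, -0.282]
contact_force: [3.4, -1.4, 6.8]
gripper_width: 15.2
```

```bash
python3 ks.py 'np.array([.03,0])'
```

```text
a 0.072 r 182.2 x 1.4 beta 16.7 zx 0.0 Ys [-1.     0.003  0.   ] Fseat [ 6.3 -1.4  4.2] w 15.2 j [ 0.167  0.266 -0.461 -0.662 -0.358  0.498] t 24.3
0.03 [0.24 0.14 0.72]
0.0 [ 0.17 -0.    0.52]
```

Call:
servo_tool:
  rows:
    - [0,0.07,0.1,0.2,0,0,0]
    - [0,0.07,0,0.25,0,0,0]
    - [0,0,0,0,0,0,0]

```text
clock: 24.6
position: [551.5, 27.4, 110.2]
ee_rot: [0.708, -0.642, 0.079, -0.282]
contact_force: [4.8, -1.1, 6.6]
gripper_width: 14.9
```

```bash
python3 ks.py
```

```text
a 0.047 r 182.1 x 1.3 beta 16.7 zx 0.002 Ys [-1.     0.003 -0.002] Fseat [ 7.4 -1.2  3.3] w 14.9 j [ 0.163  0.276 -0.457 -0.677 -0.353  0.517] t 24.6
```

Call:
servo_tool:
  rows:
    - [0,0.07,0,0.2,0,0,0]
    - [0,0.07,0,0.2,0,0,0]
    - [0,0,0,0,0,0,0]

```text
clock: 24.9
position: [553.6, 27.3, 106.1]
ee_rot: [0.708, -0.643, 0.079, -0.282]
contact_force: [5.1, -0.8, 4.6]
gripper_width: 15.0
```

```bash
python3 ks.py
```

```text
a 0.022 r 182.0 x 1.1 beta 16.7 zx 0.002 Ys [-1.     0.003 -0.001] Fseat [ 6.7 -0.9  1.5] w 15.0 j [ 0.159  0.286 -0.452 -0.688 -0.352  0.532] t 24.9
```

Call:
servo_tool:
  rows:
    - [0,0.05,0.05,0.2,0,0,0]
    - [0,0.05,0,0.2,0,0,0]
    - [0,0,0,0,0,0,0]

```text
clock: 25.2
position: [555.2, 27.6, 102.0]
ee_rot: [0.708, -0.643, 0.079, -0.282]
contact_force: [5.9, 0.8, 3.9]
gripper_width: 15.1
```

```bash
python3 ks.py
```

```text
a -0.003 r 181.7 x 0.4 beta 16.7 zx 0.002 Ys [-1.     0.004 -0.001] Fseat [7.1 0.7 0.4] w 15.1 j [ 0.156  0.296 -0.448 -0.701 -0.349  0.546] t 25.2
```

Call:
servo_tool:
  rows:
    - [0,0.05,0.05,0.2,0,0,0]
    - [0,0.05,0,0.2,0,0,0]
    - [0,0,0,0,0,0,0]

```text
clock: 25.5
position: [555.9, 27.6, 100.5]
ee_rot: [0.708, -0.642, 0.079, -0.283]
contact_force: [-8.1, -3.5, 24.4]
gripper_width: 15.0
```

```bash
python3 ks.py
```

```text
a -0.012 r 181.7 x 0.3 beta 16.8 zx 0.003 Ys [-1.     0.003 -0.002] Fseat [ 5.1 -3.3 25.2] w 15.0 j [ 0.152  0.299 -0.445 -0.711 -0.35   0.561] t 25.5
```

Axial force peaked while crossing the roller, fell to 0.4 N, then jumped to 25 N at a ≈ −0.01, which is the dead stop. I'll relieve the load, open and back out.

Call:
servo_tool:
  rows:
    - [0,0,0,-0.15,0,0,0]
    - [0,0,0,0,0,0,0]

```text
clock: 25.7
position: [555.8, 27.6, 100.7]
ee_rot: [0.708, -0.642, 0.079, -0.283]
contact_force: [-0.7, -1.8, 14.0]
gripper_width: 15.1
```

Call:
servo_tool:
  rows:
    - [0.4,0,0,0,0,0,0]
    - [0.4,0,0,0,0,0,0]
    - [0.4,0,0,0,0,0,0]
    - [0.4,0,0,-1,0,0,0]
    - [0.4,0,0,-2,0,0,0]
    - [0.4,0,0,-3,0,0,0]
    - [0.4,0,0,-3,0,0,0]
    - [0.4,0,0,-4,0,0,0]
    - [0.4,0,0,-4,0,0,0]
    - [0.4,-3,0,-3,0,0,0]
    - [0.4,0,0,0,0,0,0]

```text
clock: 26.8
position: [453.6, -3.5, 276.0]
ee_rot: [0.709, -0.641, 0.079, -0.283]
contact_force: [0.4, 0.6, -1.2]
gripper_width: 34.1
```

Run:
```python
from h import *
plan()
snap('side','s8');snap('top','t8')
def red(f,box):
    im=cv2.imread('pics/'+f+'.png').astype(int); x0,y0,x1,y1=box
    b=im[y0:y1,x0:x1]; m=(b[...,2]>90)&(b[...,2]>2*b[...,1])&(b[...,2]>2*b[...,0]); ys,xs=np.nonzero(m)
    return (xs.mean()+x0,ys.mean()+y0,m.sum()) if m.any() else None
s=red('s8',(180,90,330,260)); t=red('t8',(150,130,330,260)); print(s,t)
for a in(0,.09): print(a,proj('s8',bar(a)).round(1),proj('t8',bar(a)).round(1))
if s and t:
    g,e=tri(('s8',*s[:2]),('t8',*t[:2])); print(g.round(1),e,SR.inv().apply(g-H).round(1))
for n,h0,h1,bx in[('blue',105,125,(230,140,300,200)),('orange',5,18,(230,140,300,200))]:
  for f in('s6','s8'):
    hsv=cv2.cvtColor(cv2.imread('pics/'+f+'.png'),cv2.COLOR_BGR2HSV)[bx[1]:bx[3],bx[0]:bx[2]]
    m=(hsv[...,0]>=h0)&(hsv[...,0]<=h1)&(hsv[...,1]>130)&(hsv[...,2]>60); ys,xs=np.nonzero(m); print(n,f,m.sum(),xs.mean().round(1),ys.mean().round(1),xs.min(),xs.max(),ys.min(),ys.max())
```

```text
clk 26.8 at [453.6  -3.5 276. ] F [ 0.4  0.6 -1.2] w 34.1 R [[0.165, -0.865, 0.474], [-0.954, -0.018, 0.3], [-0.251, -0.502, -0.828]]
(np.float64(265.703125), np.float64(201.5), np.int64(64)) (np.float64(254.7721518987342), np.float64(187.4240506329114), np.int64(158))
0 [266.9 203.2] [274.4 193.2]
0.09 [264.2 200.1] [274.5 195.1]
[579.2  77.8  56.3] 0.9983873321719767 [  -0.8 -129.7  -60.2]
blue s6 288 35.9 39.4 26 49 30 51
blue s8 271 36.2 39.4 26 49 30 50
orange s6 265 27.0 29.6 17 43 20 45
orange s8 236 27.6 28.7 17 44 20 45
```

```bash
python3 -c "
from bench import *
print(job_done())"
```

```text
the job is handed in; nothing more can be done
None
```

I lowered the green insert into the empty left pocket and swung the keeper bar over all three inserts, pressing it shut. I handed the job in at about 27 s of the 72 s, with the gripper withdrawn and touching nothing.

- **Insert:** During insertion the wrist's fifth joint hit its range limit and pulled the tool about 4 mm sideways. I corrected this with a roll of about 2°, within the pocket's play.
    - **Depth check:** The insert then met a stiff floor that did not change with position or roll, at up to about 34 N along the pocket. My first reading put it about 4 mm high, but the picture after release showed its tab level with orange and blue. I took the 4 mm as an error in my seat estimate.
- **Keeper:** I swept it by its grip at about 5–8 N. Force along the pocket axis rose to about 4 N at the roller and fell to 0.4 N. It then jumped to 25 N at a measured angle of about −0.01 rad, which I read as the dead stop at 0. I never saw the full 9 N peak, probably because it fell between samples.
- **Last checks:** The blue and orange inserts had moved less than 1 pixel, so the caddy did not noticeably shift. The red grip in the final side image lay between where I predicted it for 0 and for 0.09 rad. That image alone cannot prove the bar is shut, so I relied on the force drop and the hard stop. The final top-view match was unusable because the colour search picked up other pixels, and I had no picture views left to check it by eye.

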